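# Press one inlay plug home in a carving

### The arm

A 6-joint arm with a two-finger parallel gripper is mounted at the origin on the work surface. World frame = base frame: x ahead of the robot, y to its left, z up, the work surface at z = 0. Lengths are in m, angles in rad, forces in N, time in s.
With the tool pointing down it reaches from about 0.225 to 0.875 m from the base axis. Payload 3.4 kg.
Tool frame: the origin (TCP) lies midway between the tips of the shut fingers; the grasp point (between the pads) lies 19 mm behind it; z points along the fingers, y is the line along which they close (so a half turn about z gives the same grasp; the last joint's range is limited). The gripper opens to 85 mm and grips with 20 to 120 N. Pads are 22 mm wide; open, the fingers measure 114 mm over their backs; the gripper's body (76 mm by 85 mm) begins 54 mm behind the grasp point. The pads swing forward as they close: fully open they stand 13 mm farther back than shut.
Start: joints at [0.986, 0.276, 1.505, -0, 1.361, -0.121], TCP at [0.257, 0.514, 0.231] pointing down, gripper open.
Joint ranges: [-2.89, 2.89], [-0.75, 2.08], [0.22, 2.7], [-1.18, 4.32], [0.11, 2.71], [-2.7, 2.7]. Speed limits (rad/s): [2.57, 2.57, 3.14, 3.14, 3.14, 3.14].

### API

Orientations are given as a rotation vector (axis times angle).
In Python, from plant import arm gives the robot as it stands. The module is installed in compiled form; this text tells all that it offers.
- The arm moves only by the tool carry_out, never from a script. Its argument "moves" is one flat list of numbers, 7 for each row, row after row: the shift along the tool's x, y, z scaled (see below), then the turn, a rotation vector about the tool's x, y, z scaled (see below), then the opening, from 0 (shut) to 1 (fully open). A call has 1 to 20 rows; each row shifts and turns the commanded pose from where the row before left it, along the tool's axes as they then stand; what a row does not reach is not made up. The controller multiplies each number of a shift by 300 mm and each number of a turn by 90 degrees. A row lasts 1/8 s, in which the tool goes at most 62.5 mm and 10.7 degrees, less where a joint would pass 70% of its speed; a pose out of reach is approached as far as the arm can. A call with a number of a shift or a turn outside -1 to 1 is refused whole. A call with a gripper value outside its range is refused whole. The fingers move at their own pace and stop on an object; "squeeze" is the grip in N (left out, the last holds). Time passes only in rows, so rows that do not move let the fingers close. It gives the time, the measured TCP pose, the force, the opening and the grip force at its end, in the units of the state.
- arm.get_obs(): the state, without advancing time (a new reading comes with each control period).
- arm.snapshot(name): name is "scene" or "top" or "wrist"; returns a dict with "pixels" (480x640x3 uint8, red, green, blue), "fovy" (degrees; the focal length in pixels is half the picture's height over the tangent of half this angle, whatever the lens; pixels are square), "cx", "cy" (the principal point, pixels), "k1" (the pictures are not rectified: a ray, as slopes to the right and down, at radius r is drawn at 1 + k1 r^2 times it, then the intrinsics apply), "R" (3x3) and "t" (3): a world point X has camera coordinates R X + t; the wrist camera has in their place "mount" (4x4, takes a point from camera to tool coordinates, whose origin is the TCP and whose axes are the flange's). Camera axes: x right, y down, z forward; pixel columns grow to the right and rows downward; lengths in m; the calibration is good to about 2 mm. A picture is of the moment at which its call begins: read the wrist's pose just before it. There is no depth.
- arm.job_done(): hands the job in; it is judged then, once.
Trained networks look in the newest picture that a camera, given by its name, has taken for a name from the list of things; names that differ only in an ending like _2 or _b are one class to them, and where a whole thing is asked for, a point or a joint stands for the part that bears it (a point fixed in the world has none). Each returns a list of dicts, best first, with "score" (0 to 1); they miss things now and then, are a little off and sometimes report something else, mostly with a low value. They report only what shows in the picture. A call takes as long as a camera call.
- arm.outline_of(target, camera): "region" (480x640 bool, what is visible of it) and "uv" ([column, row] in pixels, amid what is visible of it).
- arm.place_of(target, camera): "uv" ([column, row] in pixels: a listed point, or the origin of a listed thing).
The state is a dict: "time": time; "joints": joint angles; "joint_velocities": joint speeds; "effort": joint torques, N m; "tcp_pos": TCP position; "ee_rot": TCP orientation; "force": force on the tool from outside, world axes, zero at the start; "wrist_torque": the same for the moment, N m; "opening": opening from 0.0 (shut) to 1.0 (fully open); "gripper_force": force on a finger pad.
Only numpy, scipy, OpenCV 4.12 (cv2) and the standard library are available. Lean on these libraries where they do the work, as an engineer would, in place of code of your own. Each camera call takes 0.05 s, during which the arm holds its last target. There are 200 camera calls.

### The job

The glue under the small square inlay plug of the carved panel is just tacky: with your fingertips, gently press that one plug down until it is fully home, flush with the panel's face, then take your hand away. The other three plugs must stay standing as they are, nothing may be pulled out or picked up, and the tools and other things on and around the panel must not be disturbed.

Things in the scene. Friction and masses are not known exactly. Their poses are not given: they have to be found in the camera images.
- panel: Carving in progress: fixed wooden panel 270 (x) x 360 (y) x 36 mm, flat on the table; origin at the centre of its underside, z up: upper face at z = 36 mm. Above the face: edge strip 4 mm, other relief 2 mm, at the middle of both y ends a cleat 14 mm (stud 19 mm). Four light wooden plugs stand in it, over 105 mm apart centre to centre, any plug in any of the four places.
- square_small_top (a point): Centre of the flat top of the SMALL SQUARE plug, 30 x 30 mm, same light wood as the others; its x and y axes are parallel to those of the panel (a square's sides too), z up. It starts 8 to 12 mm above the panel's face.
- square_small (a joint): Depth of the SMALL SQUARE plug, 30 x 30 mm; value in m: 0 = top 12 mm above the panel's face, growing as it is pressed in, 0.012 = flush with the face, where it bottoms on a firm stop. It slides straight down with a steady friction of about 4 N and stays where it is left; it could also be pulled up (below 0).
- square_large_top (a point): Centre of the flat top of the LARGE SQUARE plug, 50 x 50 mm, same light wood as the others; its x and y axes are parallel to those of the panel (a square's sides too), z up. It starts 8 to 12 mm above the panel's face.
- square_large (a joint): Depth of the LARGE SQUARE plug, 50 x 50 mm; value in m: 0 = top 12 mm above the panel's face, growing as it is pressed in, 0.012 = flush with the face, where it bottoms on a firm stop. It slides straight down with a steady friction of about 4 N and stays where it is left; it could also be pulled up (below 0).
- round_small_top (a point): Centre of the flat top of the SMALL ROUND plug, 32 mm across, same light wood as the others; its x and y axes are parallel to those of the panel (a square's sides too), z up. It starts 8 to 12 mm above the panel's face.
- round_small (a joint): Depth of the SMALL ROUND plug, 32 mm across; value in m: 0 = top 12 mm above the panel's face, growing as it is pressed in, 0.012 = flush with the face, where it bottoms on a firm stop. It slides straight down with a steady friction of about 4 N and stays where it is left; it could also be pulled up (below 0).
- round_large_top (a point): Centre of the flat top of the LARGE ROUND plug, 52 mm across, same light wood as the others; its x and y axes are parallel to those of the panel (a square's sides too), z up. It starts 8 to 12 mm above the panel's face.
- round_large (a joint): Depth of the LARGE ROUND plug, 52 mm across; value in m: 0 = top 12 mm above the panel's face, growing as it is pressed in, 0.012 = flush with the face, where it bottoms on a firm stop. It slides straight down with a steady friction of about 4 N and stays where it is left; it could also be pulled up (below 0).
- gouge: Short carving gouge, 200 mm long, 24 mm thick, lying loose on the panel roughly along the panel's y, between the two rows of plugs; origin on its underside at mid length, x towards the blade.
- finial: Turned light-wood finial, 28 mm across, 44 mm high, standing loose on the panel near the middle of its near (-x) edge; origin under its centre.
- sanding_block: Cork sanding block 36 x 62 x 26 mm, loose on the panel near the middle of its far (+x) edge; origin under its centre.
- mallet: Carver's mallet lying on the table to the left of the panel, head 60 x 110 x 60 mm, handle 190 mm towards its -x; origin on the table under the handle, 90 mm from the head's centre.
- glue_bottle: White glue bottle, 54 mm across, 140 mm high, on the table right of the panel; origin under its centre.
- lidded_pot: Small brown clay pot with lid, 84 mm across, 83 mm high, on the table right of the panel; origin under its centre.
- long_gouge: Long carving gouge, 250 mm long, 24 mm thick, on the table right of the panel; origin on its underside at mid length.

How it is judged:
At the end, for the whole second after the job is handed in: The small square plug is flush with the panel's face within 1.5 mm and at rest, the other three plugs are within 2 mm of their starting heights, and every loose thing is within 12 mm of where it began (value of joint square_small between 0.0105 and 0.0135 m and velocity of joint square_small between -0.002 and 0.002 m/s and distance of each of square_large_top, round_small_top, round_large_top from where it was at the start of the episode below 0.002 m and distance of each of gouge, finial, sanding_block, mallet, glue_bottle, lidded_pot, long_gouge from where it was at the start of the episode below 0.012 m); the robot touches nothing.
It fails at once if another plug is pressed or pulled by more than 2 mm (distance of any of square_large_top, round_small_top, round_large_top from where it was at the start of the episode above 0.002 m).
It fails at once if the small square plug is pulled up, more than 3 mm above its highest starting height (value of joint square_small below -0.003 m).
It fails at once if a loose thing on or around the panel is moved by more than 12 mm or picked up (distance of any of gouge, finial, sanding_block, mallet, glue_bottle, lidded_pot, long_gouge from where it was at the start of the episode above 0.012 m).
It fails at once if the fingers press the plug or the panel harder than 40 N (contact force between the fingers and square_small above 40 N or contact force between the fingers and panel above 40 N).
It also fails if it takes over 32 s, if anything falls off the work surface, if the arm or the gripper's body presses on something with over 40 N, if the wrist force passes 120 N, or if a joint passes its speed limit or range.

## Working session

There is one attempt and no reset: what is moved stays moved. The work goes in short steps, Python scripts to look and compute and a tool call to move; the robot and the scene stay as the last step left them, time stands still between calls to the robot, and variables do not carry over. Pictures are saved under pics/ and viewed, at most 10 in all, crops included, and the job is handed in when it is done.

Besides the shell and the picture viewer there is one more tool, called after ">>>" as name(argument=value, ...), one argument or row to a line, values as JSON. carry_out: Moves the arm, as the interface text tells. Its arguments: {"type":"object","properties":{"moves":{"type":"array"},"squeeze":{"type":"number"}},"required":["moves"]}

```bash
mkdir -p pics; cat > h.py <<'E'
import numpy as np, cv2
from plant import arm
from scipy.spatial.transform import Rotation as Ro
def K(s):
    f=240/np.tan(np.radians(s["fovy"])/2); return np.array([[f,0,s["cx"]],[0,f,s["cy"]],[0,0,1.]])
def ray(s,uv,z):
    # undistort: drawn = (1+k1 r^2)*ray
    p=cv2.undistortPoints(np.array([[uv]],float),K(s),np.array([s["k1"],0,0,0.]))[0,0]
    R=np.array(s["R"]);t=np.array(s["t"]).ravel();c=-R.T@t;d=R.T@np.array([p[0],p[1],1])
    return c+d*(z-c[2])/d[2]
def proj(s,X):
    return cv2.projectPoints(np.array(X,float).reshape(-1,1,3),cv2.Rodrigues(np.array(s["R"]))[0],np.array(s["t"],float),K(s),np.array([s["k1"],0,0,0.]))[0][:,0]
def wrist(o,s):
    M=np.array(s["mount"]);T=np.eye(4);T[:3,:3]=Ro.from_rotvec(o["ee_rot"]).as_matrix();T[:3,3]=o["tcp_pos"]
    C=np.linalg.inv(T@M);s["R"]=C[:3,:3];s["t"]=C[:3,3];return s
E
python3 - <<'E'
from h import *
o=arm.get_obs();print({k:np.round(v,3) for k,v in o.items()})
for c in ("top","scene"):
    s=arm.snapshot(c);cv2.imwrite(f"pics/{c}0.png",s["pixels"][:,:,::-1])
    print(c,s["fovy"],s["k1"])
    for n in ["square_small_top","square_large_top","round_small_top","round_large_top","panel","gouge","finial","sanding_block"]:
        z=.046 if "top" in n else .036 if n!="panel" else 0
        print(n,[(np.round(r["uv"]),round(r["score"],2),np.round(ray(s,r["uv"],z),3)) for r in arm.place_of(n,c)[:3]])
E
```

```text
{'time': np.float64(0.0), 'joints': array([ 0.986,  0.277,  1.506,  0.   ,  1.361, -0.121]), 'joint_velocities': array([ 0.003, -0.   , -0.001, -0.   ,  0.001,  0.001]), 'effort': array([-1.0000e-03, -4.1678e+01, -2.4580e+01, -0.0000e+00,  1.1000e-02,
       -0.0000e+00]), 'tcp_pos': array([0.257, 0.514, 0.23 ]), 'ee_rot': array([-7.220e-01, -3.057e+00,  3.000e-03]), 'force': array([0.164, 0.612, 0.31 ]), 'wrist_torque': array([-0.016,  0.002, -0.04 ]), 'gripper_force': np.float64(0.0), 'opening': np.float64(0.996)}
top 57.430263630010266 -0.061245650403651514
square_small_top [(array([290., 249.]), 0.62, array([0.489, 0.051, 0.046])), (array([481., 315.]), 0.57, array([ 0.329, -0.424,  0.046]))]
square_large_top [(array([356., 226.]), 0.92, array([ 0.549, -0.114,  0.046])), (array([300., 189.]), 0.66, array([0.64 , 0.029, 0.046])), (array([321., 244.]), 0.27, array([ 0.502, -0.025,  0.046]))]
round_small_top [(array([339., 183.]), 0.64, array([ 0.657, -0.071,  0.046]))]
round_large_top [(array([270., 206.]), 0.66, array([0.598, 0.105, 0.046])), (array([320., 244.]), 0.55, array([ 0.
[... 305 characters left out ...]
scene 44.41197519782212 0.029192959983804185
square_small_top [(array([349., 234.]), 0.62, array([0.488, 0.061, 0.046]))]
square_large_top [(array([284., 256.]), 0.77, array([ 0.534, -0.111,  0.046]))]
round_small_top [(array([315., 244.]), 0.58, array([ 0.507, -0.029,  0.046]))]
round_large_top [(array([376., 261.]), 0.56, array([0.591, 0.106, 0.046]))]
panel [(array([282., 258.]), 0.71, array([ 0.498, -0.115,  0.   ]))]
gouge [(array([327., 263.]), 0.84, array([ 0.566, -0.01 ,  0.036])), (array([330., 274.]), 0.18, array([ 0.605, -0.009,  0.036]))]
finial [(array([317., 243.]), 0.71, array([ 0.496, -0.023,  0.036]))]
sanding_block [(array([353., 282.]), 0.62, array([0.637, 0.04 , 0.036]))]
```

```bash
python3 - <<'E'
import cv2,numpy as np
a=cv2.imread("pics/top0.png");b=cv2.imread("pics/scene0.png")
cv2.imwrite("pics/c1.png",np.vstack([cv2.resize(a[150:290,220:420],(800,560))[:, :]])); cv2.imwrite("pics/c2.png",cv2.resize(b[190:330,220:420],(800,560)))
E
```

```text
(no output)
```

View pics/c1.png

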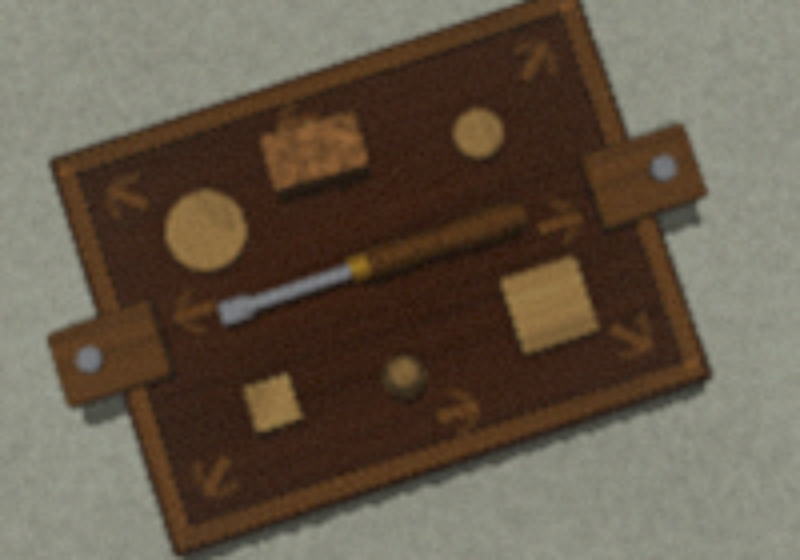

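View pics/c2.png

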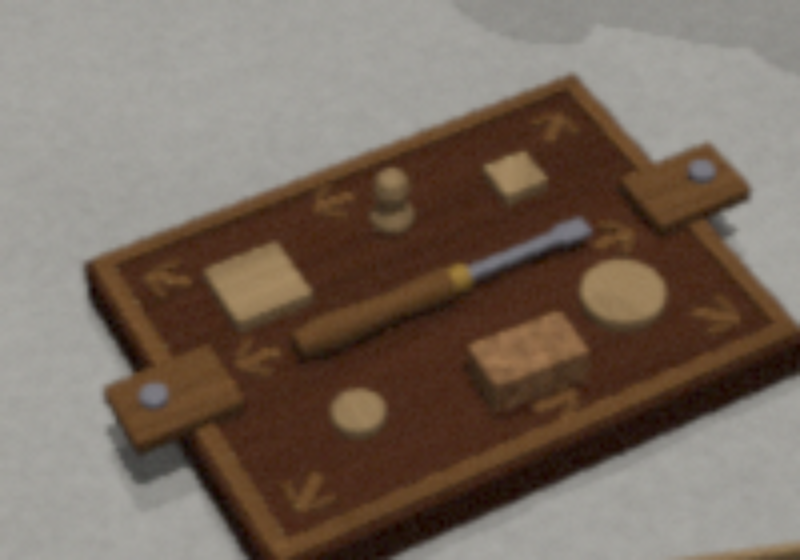

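View pics/top0.png

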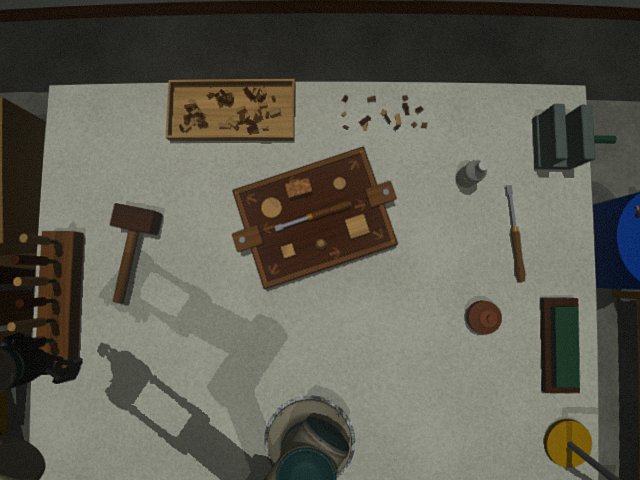

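The small square plug is the near-left one, at about (288, 250) in the top picture. The finial is at (321, 244) and the large square at (357, 226). The panel is yawed about 16° and nothing stands close to the plug.

```bash
cat >> h.py <<'E'
def plug(s,c,z=.046):
    out=[]
    for r in arm.outline_of("square_small_top",c)[:2]:
        m=r["region"].astype(np.uint8);ct=max(cv2.findContours(m,0,2)[0],key=cv2.contourArea)
        out.append((round(r["score"],2),np.round(r["uv"]),int(m.sum()),np.round(ray(s,r["uv"],z),4),cv2.minAreaRect(ct)))
    return out
def togo(yaw,P):
    o=arm.get_obs();R=Ro.from_rotvec(o["ee_rot"]).as_matrix()
    print("tcp",np.round(o["tcp_pos"],4),"R",np.round(R,3).tolist(),"F",np.round(o["force"],2))
    # turn about tool z so that tool y lies along panel axis nearest
    a=np.arctan2(R[1,1],R[0,1]);d=[(yaw+k*np.pi/2-a+np.pi)%(2*np.pi)-np.pi for k in range(4)]
    print("world yaw turns deg",np.round(np.degrees(d),1),"j6",o["joints"][5])
    for k in d:
        R2=Ro.from_rotvec([0,0,k]).as_matrix()@R
        print(np.round(np.degrees(k),1),"turn num",round(-k/(np.pi/2),3),"shift(tool units)",np.round(R2.T@(P-o["tcp_pos"])/.3,3))
E
python3 - <<'E'
from h import *
s=arm.snapshot("top")
q=lambda u,v,z:ray(s,(220+u/4,150+v/4),z)
C=[q(57,160,.04),q(578,0,.04),q(707,375,.04),q(183,550,.04)]
print(np.round(C,3))
c=np.mean(C,0);y1=C[0]-C[1];y2=C[3]-C[2];x1=C[0]-C[3];x2=C[1]-C[2]
ya=[np.arctan2(-v[0],v[1]) for v in(y1,y2)]+[np.arctan2(v[1],v[0]) for v in(x1,x2)];print(np.degrees(ya),c)
for r in plug(s,"top"):print(r)
print(q(272,402,.046))
s2=arm.snapshot("scene")
for r in plug(s2,"scene"):print(r)
print(ray(s2,(220+515/4,190+173/4),.046))
P=q(272,402,.046);P[2]=.13;togo(np.mean(ya),P)
E
```

```text
[[ 0.639  0.198  0.04 ]
 [ 0.745 -0.135  0.04 ]
 [ 0.505 -0.217  0.04 ]
 [ 0.391  0.112  0.04 ]]
[17.69872329 19.01332278 19.21474676 18.6306201 ] [ 0.5701466  -0.01057937  0.04      ]
(0.65, array([287., 252.]), 125, array([0.4799, 0.0591, 0.046 ]), ((287.75, 250.75), (11.384199142456055, 11.067971229553223), 71.56504821777344))
[0.48470136 0.05665996 0.046     ]
(0.43, array([348., 238.]), 148, array([0.5008, 0.0554, 0.046 ]), ((349.1000061035156, 234.20001220703125), (12.074767112731934, 13.416407585144043), 63.43495178222656))
(0.36, array([323., 262.]), 517, array([ 0.572 , -0.0215,  0.046 ]), ((329.9852294921875, 260.9645080566406), (9.307693481445312, 79.07693481445312), 67.38013458251953))
[0.4845487  0.06117843 0.046     ]
tcp [0.2573 0.5143 0.2313] R [[-0.894, 0.447, 0.0], [0.447, 0.894, 0.0], [-0.0, 0.0, -1.0]] F [-0.2  -0.18  0.09]
world yaw turns deg [ -44.8   45.2  135.2 -134.8] j6 -0.1209912238684643
-44.8 turn num 0.498 shift(tool units) [-1.688  0.231  0.338]
45.2 turn num -0.502 shift(tool units) [-0.231 -1.688  0.338]
135.2 turn num -1.502 shift(tool units) [ 1.688 -0.231  0.338]
-134.8 turn num 1.498 shift(tool units) [0.231 1.688 0.338]
```

>>> carry_out(
  moves=[0, 0, 0, 0, 0, 0.1, 0, 0, 0, 0, 0, 0, 0.1, 0, 0, 0, 0, 0, 0, 0.1, 0, 0, 0, 0, 0, 0, 0.1, 0, 0, 0, 0, 0, 0, 0.1, 0, -0.14, 0.02, 0, 0, 0, 0, 0, -0.14, 0.02, 0, 0, 0, 0, 0, -0.14, 0.02, 0, 0, 0, 0, 0, -0.14, 0.02, 0, 0, 0, 0, 0, -0.14, 0.02, 0.03, 0, 0, 0, 0, -0.14, 0.02, 0.03, 0, 0, 0, 0, -0.14, 0.02, 0.03, 0, 0, 0, 0, -0.14, 0.02, 0.03, 0, 0, 0, 0, -0.14, 0.02, 0.03, 0, 0, 0, 0, -0.14, 0.02, 0.03, 0, 0, 0, 0, -0.14, 0.02, 0.03, 0, 0, 0, 0, -0.14, 0.01, 0.03, 0, 0, 0, 0, 0, 0, 0, 0, 0, 0, 0, 0, 0, 0, 0, 0, 0, 0],
)

```text
time: 3.48
tcp_pos: [0.4818, 0.0582, 0.1593]
ee_rot: [-1.838, -2.547, -0.0]
force: [0.4, 0.4, 1.3]
opening: 0.0
gripper_force: 0.0
```

```bash
python3 - <<'E'
from h import *
o=arm.get_obs();s=wrist(o,arm.snapshot("wrist"));cv2.imwrite("pics/w1.png",s["pixels"][:,:,::-1])
print(o["time"],o["opening"],-s["R"].T@s["t"])
for r in plug(s,"wrist"):print(r)
print([(r["uv"],r["score"],ray(s,r["uv"],.046)) for r in arm.place_of("square_small_top","wrist")[:2]])
togo(np.radians(18.7),np.array([.4847,.058,.06]))
E
```

```text
3.475 0.0004666343181516418 [0.4569598  0.13180585 0.30085816]
(0.73, array([327., 234.]), 1615, array([0.4826, 0.0593, 0.046 ]), ((327.5, 232.0), (40.0, 39.0), 90.0))
[([327.3, 234.6], 0.86, array([0.48311358, 0.05856774, 0.046     ]))]
tcp [0.4817 0.0589 0.1596] R [[-0.317, 0.948, 0.0], [0.948, 0.317, 0.0], [0.0, 0.0, -1.0]] F [-0.    0.22  0.13]
world yaw turns deg [   0.2   90.2 -179.8  -89.8] j6 -0.3452744989540365
0.2 turn num -0.002 shift(tool units) [-0.006  0.008  0.332]
90.2 turn num -1.002 shift(tool units) [-0.009 -0.006  0.332]
-179.8 turn num 1.998 shift(tool units) [ 0.006 -0.009  0.332]
-89.8 turn num 0.998 shift(tool units) [0.008 0.006 0.332]
```

View pics/w1.png

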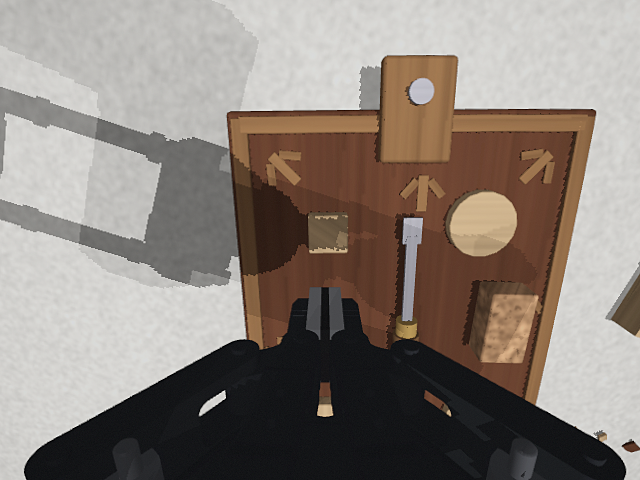

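The wrist view shows the small square centred at about (328, 234), aligned with the tool and clear around it. Its position is about (0.483, 0.0587), so I'll descend over it.

>>> carry_out(
  moves=[0, 0.004, 0.07, 0, 0, 0, 0, 0, 0, 0.07, 0, 0, 0, 0, 0, 0, 0.07, 0, 0, 0, 0, 0, 0, 0.07, 0, 0, 0, 0, 0, 0, 0.04, 0, 0, 0, 0, 0, 0, 0.02, 0, 0, 0, 0, 0, 0, 0.01, 0, 0, 0, 0, 0, 0, 0, 0, 0, 0, 0],
)

```text
time: 4.62
tcp_pos: [0.4834, 0.0584, 0.0546]
ee_rot: [1.837, 2.548, 0.001]
force: [0.5, 0.1, 0.4]
opening: -0.003
gripper_force: 0.0
```

```bash
python3 - <<'E'
from h import *
o=arm.get_obs();print(o["tcp_pos"],o["force"])
s=wrist(o,arm.snapshot("wrist"))
s2=arm.snapshot("scene");cv2.imwrite("pics/d1.png",np.hstack([s["pixels"][150:450,170:570],cv2.resize(s2["pixels"][200:260,310:390],(400,300))])[:,:,::-1])
E
```

```text
[0.48344378 0.05837271 0.0546242 ] [0.460779   0.05224928 0.44013181]
```

View pics/d1.png

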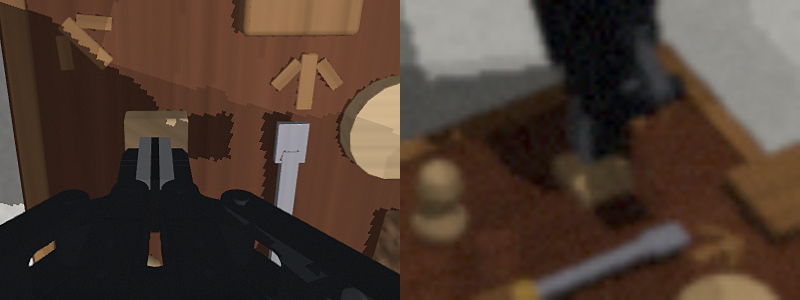

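The fingertips are centred over the plug (finger gap at column 155, plug centre at 156). Now creep down.

>>> carry_out(
  moves=[0, 0, 0.007, 0, 0, 0, 0, 0, 0, 0.007, 0, 0, 0, 0, 0, 0, 0.007, 0, 0, 0, 0, 0, 0, 0.007, 0, 0, 0, 0, 0, 0, 0.007, 0, 0, 0, 0, 0, 0, 0, 0, 0, 0, 0],
)

```text
time: 5.48
tcp_pos: [0.4831, 0.0583, 0.0437]
ee_rot: [-1.837, -2.548, -0.0]
force: [-1.5, -1.3, 1.7]
opening: 0.002
gripper_force: 0.7
```

>>> carry_out(
  moves=[0, 0, 0.005, 0, 0, 0, 0, 0, 0, 0.005, 0, 0, 0, 0, 0, 0, 0.005, 0, 0, 0, 0, 0, 0, 0, 0, 0, 0, 0],
)

```text
time: 5.98
tcp_pos: [0.4832, 0.0583, 0.0391]
ee_rot: [-1.837, -2.548, -0.0]
force: [-0.5, -0.6, 1.5]
opening: -0.005
gripper_force: 0.9
```

>>> carry_out(
  moves=[0, 0, 0.003, 0, 0, 0, 0, 0, 0, 0.003, 0, 0, 0, 0, 0, 0, 0.003, 0, 0, 0, 0, 0, 0, 0, 0, 0, 0, 0],
)

```text
time: 6.48
tcp_pos: [0.4832, 0.0583, 0.0365]
ee_rot: [1.837, 2.548, 0.0]
force: [-1.3, -0.2, 2.5]
opening: 0.002
gripper_force: 1.2
```

>>> carry_out(
  moves=[0, 0, 0.002, 0, 0, 0, 0, 0, 0, 0, 0, 0, 0, 0],
)

```text
time: 6.72
tcp_pos: [0.4831, 0.0583, 0.0361]
ee_rot: [-1.837, -2.548, -0.0]
force: [-1.8, 0.3, 4.1]
opening: -0.002
gripper_force: 2.1
```

>>> carry_out(
  moves=[0, 0, 0.001, 0, 0, 0, 0, 0, 0, 0, 0, 0, 0, 0],
)

```text
time: 6.98
tcp_pos: [0.4832, 0.0583, 0.0361]
ee_rot: [1.837, 2.548, 0.0]
force: [-1.5, -0.3, 7.2]
opening: 0.0
gripper_force: 3.4
```

>>> carry_out(
  moves=[0, 0, 0.002, 0, 0, 0, 0, 0, 0, 0, 0, 0, 0, 0],
)

```text
time: 7.22
tcp_pos: [0.4832, 0.0583, 0.036]
ee_rot: [1.837, 2.548, 0.0]
force: [-3.1, -0.2, 11.7]
opening: 0.002
gripper_force: 5.9
```

Firm stop at z = 36 mm, the panel's face. Now lift straight up and check.

>>> carry_out(
  moves=[0, 0, -0.005, 0, 0, 0, 0, 0, 0, -0.01, 0, 0, 0, 0, 0, 0, -0.02, 0, 0, 0, 0, 0, 0, -0.05, 0, 0, 0, 0, 0, 0, -0.08, 0, 0, 0, 0, 0, 0, -0.08, 0, 0, 0, 0, 0, 0, -0.08, 0, 0, 0, 0, 0, 0, -0.08, 0, 0, 0, 0, 0, 0, 0, 0, 0, 0, 0, 0, 0, 0, 0, 0, 0, 0],
)

```text
time: 8.48
tcp_pos: [0.4826, 0.0583, 0.1559]
ee_rot: [-1.837, -2.548, 0.001]
force: [-0.5, 0.8, -0.3]
opening: -0.002
gripper_force: 0.0
```

```bash
python3 - <<'E'
from h import *
o=arm.get_obs();print(o["tcp_pos"],o["time"])
s=wrist(o,arm.snapshot("wrist"))
s2=arm.snapshot("scene");cv2.imwrite("pics/e1.png",np.hstack([s["pixels"][150:450,170:570],cv2.resize(s2["pixels"][200:260,310:390],(400,300))])[:,:,::-1])
E
```

```text
[0.48256018 0.05833851 0.15593676] 8.475
```

View pics/e1.png

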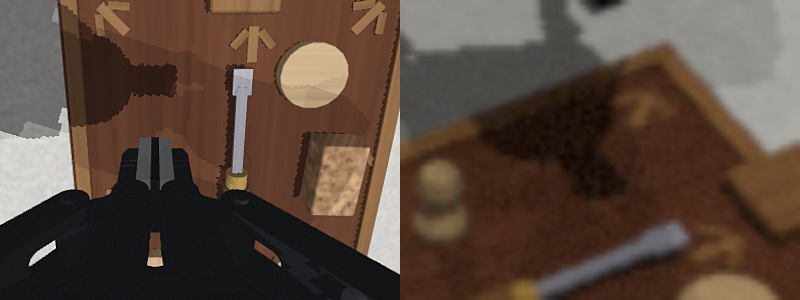

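The plug no longer shows at its spot, so it is either level with or just under the drawn face, or stuck to the fingers. I'll check the whole scene picture to tell which.

```bash
python3 - <<'E'
from h import *
s2=arm.snapshot("scene");a=s2["pixels"][110:330,220:420]
cv2.imwrite("pics/f1.png",cv2.resize(np.clip(a*1.6,0,255).astype(np.uint8),(540,594))[:,:,::-1])
print(plug(s2,"scene"),proj(s2,[[.483,.0585,.036],arm.get_obs()["tcp_pos"]]))
E
```

```text
[] [[347.49414205 235.73288676]
 [348.67655809 200.6199305 ]]
```

View pics/f1.png

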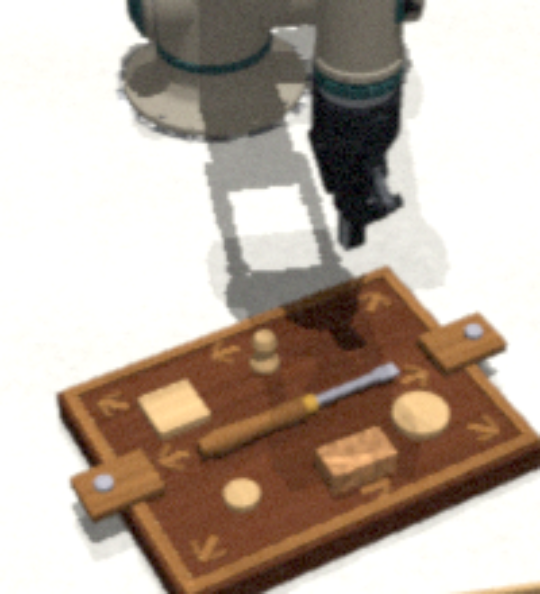

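The fingertips are empty, the plug is level with the face (hidden in it), and everything else stands as before.

```bash
python3 -c "
from plant import arm
print(arm.job_done())"
```

```text
the job is handed in; nothing more can be done
None
```

I pressed the small square plug down to its firm stop at the panel's face (fingertips at 36.0 mm, about 12 N), took the hand away with nothing else visibly disturbed, and handed the job in; no verdict was returned, and the plug no longer shows in the pictures, so flushness rests on that stop.

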